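# Put the repair kit back in its fitted holders

## Robot

A 6-joint arm with a two-finger parallel gripper is mounted at the origin on a cart in front of the work surface, level with it; the furniture and walls round the work are solid. World frame = base frame: x ahead of the robot, y to its left, z up, the work surface at z = 0. Lengths are in m, angles in rad, forces in N, time in s.
With the tool pointing down it reaches from about 0.35 to 0.975 m from the base axis. Payload 7.1 kg.
Tool frame: the origin (TCP) lies at the very end of the fingers, on their centre line; the grasp point (between the pads) lies 19 mm behind it; z points along the fingers, y is the line along which they close (so a half turn about z gives the same grasp; the last joint's range is limited). The gripper opens to 88 mm and grips with 3 to 60 N. Pads are 20 mm wide; open, the fingers measure 115 mm over their backs; the gripper's body (75 mm by 178 mm) begins 61 mm behind the grasp point.
Start: joints at [-1.218, 0.423, 1.63, -0, 1.089, -0.019], TCP at [0.227, -0.582, 0.223] pointing down, gripper open.
Joint ranges: [-3, 3], [-0.9, 2.11], [0.09, 2.58], [-1.31, 4.45], [0.11, 2.69], [-2.54, 2.54]. Speed limits (rad/s): [2.39, 2.39, 3.01, 3.14, 3.14, 3.14].

## Interface

Orientations are given as a unit quaternion [x, y, z, w].
In Python, from rig import ctrl gives the robot as it stands. Calls block until the motion is done:
- ctrl.move_to(position, orientation): joint-space move of the TCP to a pose.
- ctrl.move_straight(position, ori=None, velocity=0.15): straight line of the TCP; ori=None keeps the orientation; velocity is the mean speed in m/s.
- ctrl.move_joints(angles): joint-space move.
- ctrl.command_gripper(opening): finger opening in m; the grip force is fixed at half the most; returns when the fingers have stopped.
- ctrl.sleep(seconds).
- ctrl.ik(position, orientation): joint angles nearest the present ones, or None.
- ctrl.get_image(name): name is "side" or "top"; returns the picture (384x512x3 uint8, blue, green, red); there is no depth.
- ctrl.camera_params(name): a dict with "intrinsics" (3x3 intrinsics, pixels), "k1" (the pictures are not rectified: a ray, as slopes to the right and down, at radius r is drawn at 1 + k1 r^2 times it, then the intrinsics apply), "eye" and "attitude" of the camera in the world. Camera axes: x right, y down, z forward; pixel columns grow to the right and rows downward; lengths in m; the calibration is good to about 2 mm. A picture is of the moment at which its call begins. camera_params takes no time and is no camera call.
A pose or a line that the arm cannot do raises ctrl.Unreachable and nothing moves.
- ctrl.close_job(): hands the job in; it is judged then, once.
Readings, each from a call of its own:
- ctrl.current_time_s(): time.
- ctrl.current_qpos(): joint angles.
- ctrl.current_qd(): joint speeds.
- ctrl.current_joint_torque(): joint torques, N m.
- ctrl.current_position(): TCP position.
- ctrl.current_tool_rot(): TCP orientation.
- ctrl.current_wrist_force(): force on the tool from outside, world axes, zero at the start.
- ctrl.current_moment(): the same for the moment, N m.
- ctrl.current_gripper_width(): finger opening in m.
- ctrl.current_grasp_force(): force on a finger pad.
Only numpy, scipy, OpenCV 4.12 (cv2) and the standard library are available. Lean on these libraries where they do the work, as an engineer would, in place of code of your own. Each camera call takes 0.05 s, during which the arm holds its last target. There are 200 camera calls.

## Task

Tidy the phone repair bench: put the eye loupe, the solder spool, the plug charger and the rubber roller each back into the grey holder block made for it: the loupe upright in the small round pocket, the spool flat in the large round pocket, the charger flat in the rectangular pocket, and the roller lying in the V-shaped trough so that it cannot roll away. Lower each one into its pocket before letting go, do not drop it, and leave all four seated on their pocket floors.

Things in the scene. Friction and masses are not known exactly. Their poses are not given: they have to be found in the camera images.
- loupe: Black eye loupe, a short tapered cup with a pale band: 38 mm diameter at the top, narrower at the foot, 34 mm tall, standing upright on its small end; grasp it across the upper half (about 36 mm). Origin: centre of its underside; z up along its axis. 30 g.
- spool: Spool of solder wire: two blue flanges 55 mm in diameter and 3 mm thick, pale wire (46 mm diameter) between, 30 mm tall, standing flat on one flange. Origin: centre of its underside; z up along its axis. About 145 g; can be held by the rim of the upper flange (27 to 30 mm above its underside).
- charger: White cube wall charger: body 30 mm (x) by 28 mm (y) by 28 mm tall, with two plug pins 15 mm long sticking out level at its +x end; 46 mm long in all. Origin: centre of the 46 x 28 mm outline at the underside, so the cube itself runs from x = -22 to +8 mm and its middle is at x = -7 mm; z up. Grasp the cube across y (28 mm). 40 g.
- roller: Black rubber pressing roller with metal ends, a cylinder 26 mm in diameter and 90 mm long lying on its side, that rolls away if pushed. Origin: its centre, on the axis (13 mm above the surface it lies on); x along its axis; y and z turn with it as it rolls. 90 g.
- loupe_holder: Grey square block 74 x 74 x 11 mm, fixed to the bench, with a round pocket 50 mm in diameter and 6 mm deep (black floor 5 mm above the bench). Origin: centre of its underside; z up.
- spool_holder: Grey square block 94 x 94 x 11 mm, fixed, with a round pocket 70 mm in diameter and 6 mm deep (black floor 5 mm above the bench). Origin: centre of its underside; z up.
- charger_holder: Grey block 86 x 68 x 11 mm, fixed, with a rectangular pocket 62 mm (x) by 44 mm (y) and 6 mm deep (black floor 5 mm above the bench). Origin: centre of its underside; z up.
- roller_holder: Grey block 130 mm (x) by 76 mm (y), 10.5 mm high, fixed, with a black shallow V-shaped trough along x, 106 mm long, 28 mm wide and 6.5 mm deep (its sides slope 25 degrees). The seated roller's axis lies over the middle of the trough, 18.3 mm above the bench. Origin: centre of its underside; x along the trough, z up.
Mind the look-alikes: they are no part of the job. Several things have the shape of the spool; the one meant has the colours described above.

How it is judged:
At the end, for the whole second after the job is handed in: All four released, at rest, in their own holders: loupe and charger within 12 mm, spool within 10 mm of the pocket centre, tilt under 0.12 rad, underside within 3 mm of the pocket floor; roller within 12 mm of the trough's middle, within 0.2 rad of its line, axis 15 to 21.5 mm above the bench (horizontal distance between loupe and loupe_holder below 0.012 m and z of loupe in the frame of loupe_holder between 0.002 and 0.008 m and angle between each of loupe, spool, charger's own z axis and vertical below 0.12 rad and horizontal distance between spool and spool_holder below 0.01 m and z of spool in the frame of spool_holder between 0.002 and 0.008 m and horizontal distance between charger and charger_holder below 0.012 m and z of charger in the frame of charger_holder between 0.002 and 0.008 m and horizontal distance between roller and roller_holder below 0.012 m and z of roller in the frame of roller_holder between 0.015 and 0.0215 m and angle between the x axis of roller and the x axis of roller_holder, either way round below 0.2 rad and linear speed of each of loupe, spool, charger, roller below 0.02 m/s and contact force between each of loupe, spool, charger, roller and the fingers below 0.05 N); the robot touches nothing.
It fails at once if One of the four things was dropped: it moved faster than 0.8 m/s within a few centimetres of the bench ((linear speed of loupe above 0.8 m/s and height (world z) of loupe below 0.045 m) or (linear speed of spool above 0.8 m/s and height (world z) of spool below 0.045 m) or (linear speed of charger above 0.8 m/s and height (world z) of charger below 0.045 m) or (linear speed of roller above 0.8 m/s and height (world z) of roller below 0.045 m)).
It also fails if it takes over 115 s, if anything falls off the work surface, if the arm or the gripper's body presses on something with over 40 N, if the wrist force passes 120 N, or if a joint passes its speed limit or range.

## Working session

There is one attempt and no reset: what is moved stays moved. The work goes in short steps, each a Python script; the robot and the scene stay as the last script left them, time stands still between calls to the robot, and variables do not carry over. Pictures are saved under pics/ and viewed, at most 14 in all, crops included, and the job is handed in when it is done.

```bash
mkdir -p pics; ls
python3 - <<'E'
from rig import ctrl
import cv2
for n in("top","side"):
    cv2.imwrite(f"pics/{n}0.png",ctrl.get_image(n)); print(n,ctrl.camera_params(n))
print(ctrl.current_tool_rot(),ctrl.current_time_s())
E
```

```text
pics
top {'intrinsics': array([[368.92499699,   0.        , 257.58877562],
       [  0.        , 368.92499699, 195.58394656],
       [  0.        ,   0.        ,   1.        ]]), 'k1': -0.025616709552227487, 'eye': array([0.43901197, 0.02019448, 1.11496649]), 'attitude': array([ 0.70927761, -0.70311269,  0.0324611 , -0.03878266])}
side {'intrinsics': array([[417.56584339,   0.        , 252.13386513],
       [  0.        , 417.56584339, 186.84217785],
       [  0.        ,   0.        ,   1.        ]]), 'k1': -0.007358118308228743, 'eye': array([0.50243241, 0.94832722, 0.51472036]), 'attitude': array([-0.00238448,  0.85546624, -0.51774094,  0.01077747])}
[ 9.82767830e-01  1.84843071e-01 -1.00335996e-04 -6.49964403e-04] 0.1
```

View pics/top0.png

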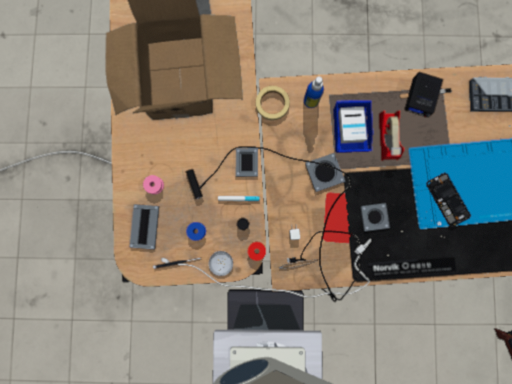

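View pics/side0.png

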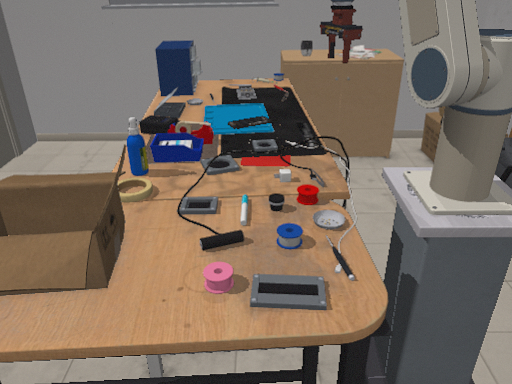

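The top view shows the roller at (194,183), the blue spool at (197,231), the loupe at (243,224) and the charger at (295,234). The holders are at (145,227) for the roller, (247,163) for the charger, (325,172) for the spool and (375,217) for the loupe. I'll zoom in for accuracy.

```bash
cat > h.py <<'E'
import numpy as np, cv2
from scipy.spatial.transform import Rotation as R
from rig import ctrl
def ray(n,px):
    p=ctrl.camera_params(n);K=p["intrinsics"]
    d=(np.array(px,float)-K[:2,2])/[K[0,0],K[1,1]]; s=d.copy()
    for _ in range(10): s=d/(1+p["k1"]*(s@s))
    return p["eye"],R.from_quat(p["attitude"]).apply([*s,1])
def onz(n,px,z):
    e,d=ray(n,px); return e+d*(z-e[2])/d[2]
def proj(n,P):
    p=ctrl.camera_params(n);c=R.from_quat(p["attitude"]).inv().apply(np.array(P)-p["eye"]);s=c[:2]/c[2]
    return p["intrinsics"][:2,:2]@(s*(1+p["k1"]*(s@s)))+p["intrinsics"][:2,2]
def down(a):  # tool down, closing line (tool y) at world angle a
    y=np.array([np.cos(a),np.sin(a),0]);z=np.array([0,0,-1.]);return R.from_matrix(np.c_[np.cross(y,z),y,z]).as_quat()
E
python3 - <<'E'
from h import *
im=cv2.imread("pics/top0.png")
cv2.imwrite("pics/z1.png",cv2.resize(im[140:280,125:275],None,fx=4,fy=4,interpolation=cv2.INTER_CUBIC))
cv2.imwrite("pics/z2.png",cv2.resize(im[140:280,265:400],None,fx=4,fy=4,interpolation=cv2.INTER_CUBIC))
for n,p,z in[("roller",(194,183),.02),("spool",(197,231),.03),("loupe",(243,224),.034),("charger",(295,234),.028),("rh",(145,227),.01),("ch",(247,163),.01),("sh",(325,172),.01),("lh",(375,217),.01)]:
    q=onz("top",p,z);print(n,q.round(3),np.hypot(*q[:2]).round(3))
E
```

```text
roller [0.586 0.222 0.02 ] 0.627
spool [0.443 0.207 0.03 ] 0.489
loupe [0.464 0.072 0.034] 0.47
charger [ 0.437 -0.08   0.028] 0.444
rh [0.453 0.368 0.01 ] 0.583
ch [0.65  0.064 0.01 ] 0.653
sh [ 0.624 -0.173  0.01 ] 0.648
lh [ 0.489 -0.321  0.01 ] 0.585
```

View pics/z1.png

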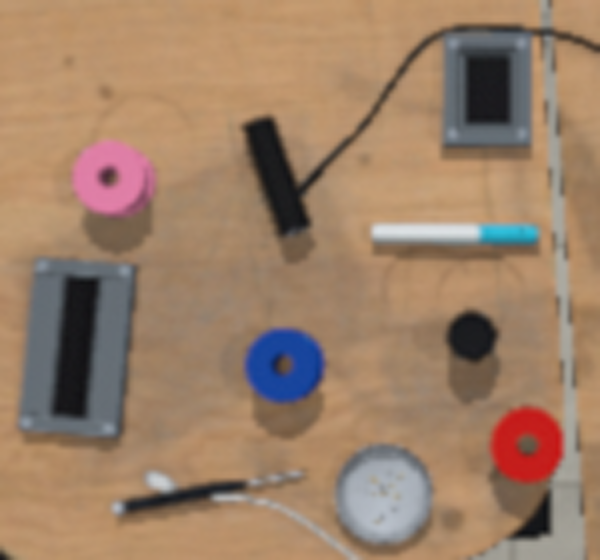

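View pics/z2.png

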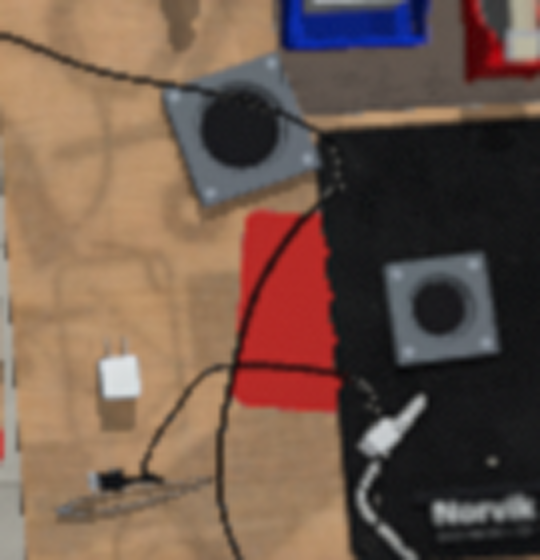

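```bash
cat > m.py <<'E'
from h import *
def seg(im,box,f,op=0):
    x0,y0,x1,y1=box; hsv=cv2.cvtColor(im,cv2.COLOR_BGR2HSV).astype(int)[y0:y1,x0:x1]
    m=f(*np.moveaxis(hsv,2,0)).astype(np.uint8)
    m=cv2.resize(m*255,None,fx=4,fy=4,interpolation=cv2.INTER_LINEAR)
    m=(m>127).astype(np.uint8)
    if op: m=cv2.morphologyEx(m,cv2.MORPH_OPEN,np.ones((op,op),np.uint8))
    c=max(cv2.findContours(m,0,2)[0],key=cv2.contourArea)[:,0,:]
    return (c+.5)/4-.5+[x0,y0]
def meas(n,c,z):
    P=np.array([onz(n,p,z)[:2] for p in c]).astype(np.float32)
    h=cv2.convexHull(P);M=cv2.moments(h*1000)
    r=cv2.minAreaRect(P*1000);b=cv2.boxPoints(r);e=[b[1]-b[0],b[2]-b[1]]
    if np.linalg.norm(e[0])<np.linalg.norm(e[1]): e=e[::-1]
    return dict(cen=np.array([M["m10"],M["m01"]])/M["m00"]/1000,rect=np.array(r[0])/1000,size=np.array([np.linalg.norm(e[0]),np.linalg.norm(e[1])]),yaw=(np.arctan2(e[0][1],e[0][0])+np.pi/2)%np.pi-np.pi/2)
grey=lambda h,s,v:(s<75)&(v>60)&(v<175)&(h>85)&(h<130)
SPEC={"roller":((178,160,210,205),lambda h,s,v:v<60,9,.013),
"spool":((180,215,215,248),lambda h,s,v:(h>100)&(h<130)&(s>140),0,.015),
"loupe":((232,212,255,236),lambda h,s,v:v<55,0,.03),
"charger":((285,222,305,246),lambda h,s,v:(v>170)&(s<50),5,.026),
"roller_holder":((122,195,168,258),grey,5,.0105),"charger_holder":((230,142,262,184),grey,5,.011),
"spool_holder":((300,150,350,198),grey,5,.011),"loupe_holder":((355,198,396,236),grey,5,.011)}
def all_(im,names=SPEC):
    o={}
    for k in names:
        b,f,op,z=SPEC[k]; o[k]=meas("top",seg(im,b,f,op),z)
        print(k,*[(a,np.round(v,4)) for a,v in o[k].items()])
    return o
if __name__=="__main__": all_(cv2.imread("pics/top0.png"))
E
python3 m.py
```

```text
roller ('cen', array([0.585 , 0.2234])) ('rect', array([0.5861, 0.2231])) ('size', array([89.6802, 26.1616], dtype=float32)) ('yaw', np.float32(0.3462))
spool ('cen', array([0.443 , 0.2138])) ('rect', array([0.4429, 0.2129])) ('size', array([56.0571, 49.6392], dtype=float32)) ('yaw', np.float32(-1.5605))
loupe ('cen', array([0.4649, 0.0737])) ('rect', array([0.4654, 0.0736])) ('size', array([33.003 , 32.8399], dtype=float32)) ('yaw', np.float32(1.26))
charger ('cen', array([ 0.4383, -0.0795])) ('rect', array([ 0.4385, -0.079 ])) ('size', array([29.2184, 28.6903], dtype=float32)) ('yaw', np.float32(0.0087))
roller_holder ('cen', array([0.4552, 0.371 ])) ('rect', array([0.4552, 0.371 ])) ('size', array([129.6713,  76.4132], dtype=float32)) ('yaw', np.float32(-0.0604))
charger_holder ('cen', array([0.6545, 0.0663])) ('rect', array([0.655 , 0.0666])) ('size', array([86.3396, 64.0513], dtype=float32)) ('yaw', np.float32(0.0077))
spool_holder ('cen', array([ 0.6245, -0.1722])) ('rect', array([ 0.6248, -0.1727])) ('size', array([98.2411, 93.8856], dtype=float32)) ('yaw', np.float32(-1.235))
loupe_holder ('cen', array([ 0.4904, -0.3207])) ('rect', array([ 0.4904, -0.3206])) ('size', array([79.3815, 78.4194], dtype=float32)) ('yaw', np.float32(-1.4387))
```

```bash
cat > pp.py <<'E'
from h import *
HOV=.13
def best(pos,a):
    c=[]
    q0=np.array(ctrl.current_qpos())
    for k in(-1,0,1):
        q=ctrl.ik(pos,down(a+k*np.pi))
        if q is not None: c.append((abs(q[5])*.3+np.abs(np.array(q)-q0).max(),k))
    return down(a+min(c)[1]*np.pi)
def st(s): print(s,"t%.1f"%ctrl.current_time_s(),"w%.4f"%ctrl.current_gripper_width(),"gf%.1f"%ctrl.current_grasp_force(),"F",np.round(ctrl.current_wrist_force(),1),"p",np.round(ctrl.current_position(),4))
def pick(xy,a,h,pre):
    ctrl.command_gripper(pre)
    q=best([*xy,HOV],a); ctrl.move_to([*xy,HOV],q); st("hover")
    ctrl.move_straight([*xy,h+.03],velocity=.15); ctrl.move_straight([*xy,h],velocity=.06)
    ctrl.command_gripper(0.0); st("grip")
    ctrl.move_straight([*xy,h+.03],velocity=.08); ctrl.move_straight([*xy,HOV],velocity=.15); st("lift")
def place(xy,a,h,opn):
    q=best([*xy,HOV],a); ctrl.move_to([*xy,HOV],q)
    ctrl.move_straight([*xy,h+.025],velocity=.15); ctrl.move_straight([*xy,h],velocity=.03); st("down")
    ctrl.command_gripper(opn); st("open")
    ctrl.move_straight([*xy,h+.02],velocity=.06); ctrl.move_straight([*xy,HOV],velocity=.2); st("up")
E
python3 - <<'E'
from pp import *
pick((.4385,-.079),np.pi/2+.0087,.009,.055)
cv2.imwrite("pics/a.png",cv2.resize(ctrl.get_image("side")[120:300,180:400],None,fx=3,fy=3,interpolation=cv2.INTER_CUBIC))
E
```

```text
hover t2.8 w0.0547 gf0.0 F [ 0.1 -0.6  0.2] p [ 0.4389 -0.0796  0.1302]
grip t4.7 w0.0278 gf29.6 F [0.3 0.4 3.1] p [ 0.4387 -0.079   0.0092]
lift t6.0 w0.0283 gf29.6 F [-0.8 -0.  -0.8] p [ 0.438  -0.0789  0.1294]
```

View pics/a.png

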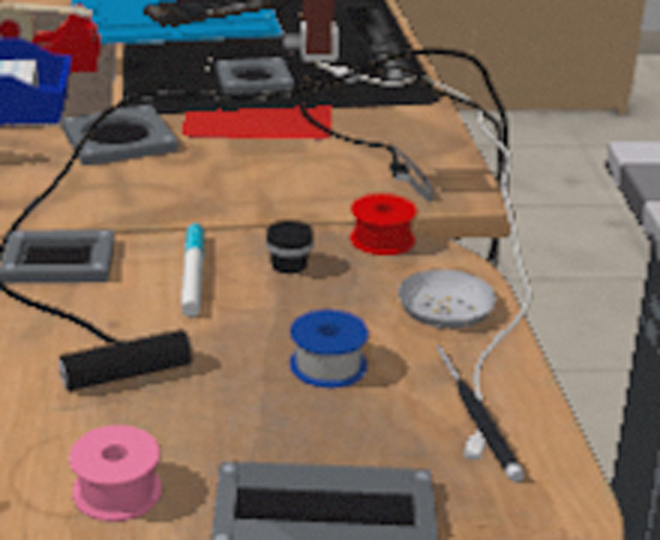

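The crop shows the bench without the charger, and the charger is in the grip (28 mm wide). Placing it now, then the loupe.

Run:
```python
from pp import *
ya=.0077
place((.655-.007,.0666-.00005),np.pi/2+ya,.0148,.05)
pick((.4652,.0737),np.pi/2,.010,.06)
place((.4904,-.3206),np.pi/2,.0158,.055)
cv2.imwrite("pics/t1.png",ctrl.get_image("top"));im=cv2.imread("pics/t1.png")
s=ctrl.get_image("side"); f=lambda a:cv2.resize(a,(390,290),interpolation=cv2.INTER_CUBIC)
cv2.imwrite("pics/b.png",np.vstack([np.hstack([f(im[140:190,215:282]),f(im[195:240,345:405])]),np.hstack([f(s[180:220,170:225]),f(s[130:170,235:290])])]))
```

```text
down t8.8 w0.0282 gf29.6 F [-0.1  0.5 -0.2] p [0.6481 0.0666 0.0149]
open t9.3 w0.0503 gf0.0 F [-1.2 -0.3  0.2] p [0.648  0.0666 0.0148]
up t10.5 w0.0502 gf0.0 F [ 0.1 -0.3 -0.4] p [0.6473 0.0665 0.1293]
hover t11.6 w0.0599 gf0.0 F [-0.3  0.3  0.3] p [0.4673 0.0739 0.1307]
grip t13.5 w0.0354 gf30.0 F [-0.2  0.   2.3] p [0.4654 0.0737 0.0102]
lift t14.8 w0.0353 gf30.0 F [ 0.3  0.2 -0.8] p [0.4646 0.0736 0.1294]
down t18.0 w0.0357 gf30.0 F [ 0.   0.8 -0.8] p [ 0.4905 -0.3207  0.0158]
open t18.5 w0.0549 gf0.0 F [ 0.  -0.2  0.6] p [ 0.4904 -0.3206  0.0158]
up t19.6 w0.0551 gf0.0 F [0.9 1.4 0.5] p [ 0.4899 -0.3203  0.1293]
```

View pics/b.png

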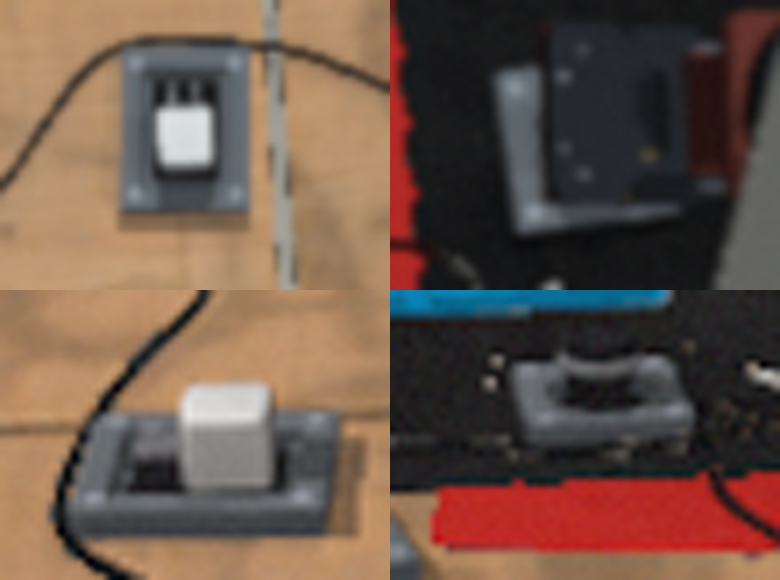

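The charger sits centred in its pocket, and the loupe's pale band shows level in the small round pocket. Next, the spool and roller.

Run:
```python
from pp import *
pick((.443,.211),np.pi/2,.011,.078)
w=ctrl.current_gripper_width(); assert .050<w<.058,w
place((.6245,-.1724),np.pi/2,.0168,.075)
pick((.5857,.2232),.3462+np.pi/2,.007,.055)
w=ctrl.current_gripper_width(); assert .022<w<.029,w
cv2.imwrite("pics/t2.png",ctrl.get_image("top"));im=cv2.imread("pics/t2.png")
s=ctrl.get_image("side"); f=lambda a:cv2.resize(a,(390,290),interpolation=cv2.INTER_CUBIC)
cv2.imwrite("pics/c.png",np.vstack([np.hstack([f(im[145:200,290:364]),f(im[195:240,345:405])]),np.hstack([f(s[100:250,130:330]),f(s[145:185,190:245])])]))
```

```text
hover t22.2 w0.0777 gf0.0 F [-0.9  0.  -0.2] p [0.4435 0.2105 0.13  ]
grip t24.2 w0.0524 gf30.0 F [-0.1 -0.2  1.1] p [0.4432 0.2111 0.0112]
lift t25.4 w0.0521 gf30.0 F [ 0.6 -0.7 -1.8] p [0.4424 0.2107 0.1293]
down t28.7 w0.0524 gf30.0 F [-0.3  0.1 -1. ] p [ 0.6247 -0.1725  0.0169]
open t29.3 w0.0750 gf0.0 F [-0.2  0.2  0.3] p [ 0.6245 -0.1724  0.0169]
up t30.4 w0.0751 gf0.0 F [-0.4  0.5  0.2] p [ 0.6239 -0.1722  0.1293]
hover t32.4 w0.0552 gf0.0 F [ 0.5 -0.2 -0.5] p [0.5861 0.2222 0.13  ]
grip t34.4 w0.0256 gf29.9 F [ 0.9 -0.1  1.7] p [0.5858 0.2233 0.0072]
lift t35.7 w0.0252 gf30.0 F [-0.1 -0.3 -0.7] p [0.585  0.223  0.1292]
```

View pics/c.png

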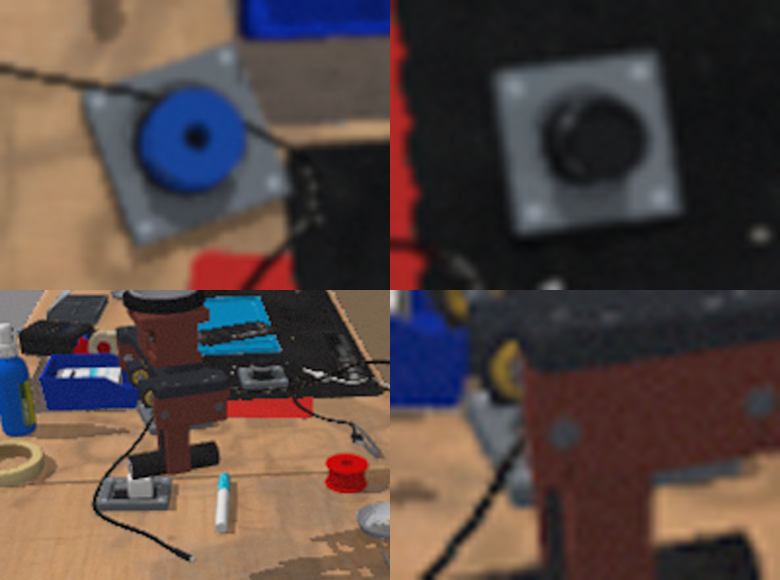

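The spool is centred in its pocket, the loupe is upright and in its pocket, and the roller is held level.

Run:
```python
from pp import *
place((.4552,.371),-.0604+np.pi/2,.0127,.05)
ctrl.move_to([.4,-.0,.3],best([.4,-.0,.3],np.pi/2)); st("park")
im=ctrl.get_image("top");s=ctrl.get_image("side");cv2.imwrite("pics/t3.png",im);cv2.imwrite("pics/s3.png",s)
f=lambda a:cv2.resize(a,(390,290),interpolation=cv2.INTER_CUBIC)
cv2.imwrite("pics/d.png",np.vstack([np.hstack([f(im[190:260,100:195]),f(s[255:320,240:335])]),np.hstack([f(s[140:182,190:246]),f(s[130:165,240:287])])]))
from m import seg,meas
print(meas("top",seg(im,(300,150,350,198),lambda h,s,v:(h>100)&(h<130)&(s>140)),.0335))
print(meas("top",seg(im,(132,205,160,250),lambda h,s,v:v<60,7),.0183))
```

```text
down t38.3 w0.0256 gf30.0 F [-4.3 -0.5 10.2] p [0.4551 0.3713 0.0135]
open t38.9 w0.0501 gf0.0 F [-0.6  0.9 -0.2] p [0.4552 0.3709 0.0126]
up t40.0 w0.0502 gf0.0 F [-0.3  0.2  0.2] p [0.4547 0.3706 0.1293]
park t41.6 w0.0499 gf0.0 F [-0.5  0.4  0.4] p [0.4002 0.0005 0.2996]
{'cen': array([ 0.62253996, -0.17117642]), 'rect': array([ 0.62262549, -0.17102242]), 'size': array([63.888233, 56.454235], dtype=float32), 'yaw': np.float32(-0.7822755)}
{'cen': array([0.45507506, 0.37040913]), 'rect': array([0.45440289, 0.37085901]), 'size': array([106.825035,  29.893963], dtype=float32), 'yaw': np.float32(-0.06283796)}
```

View pics/d.png

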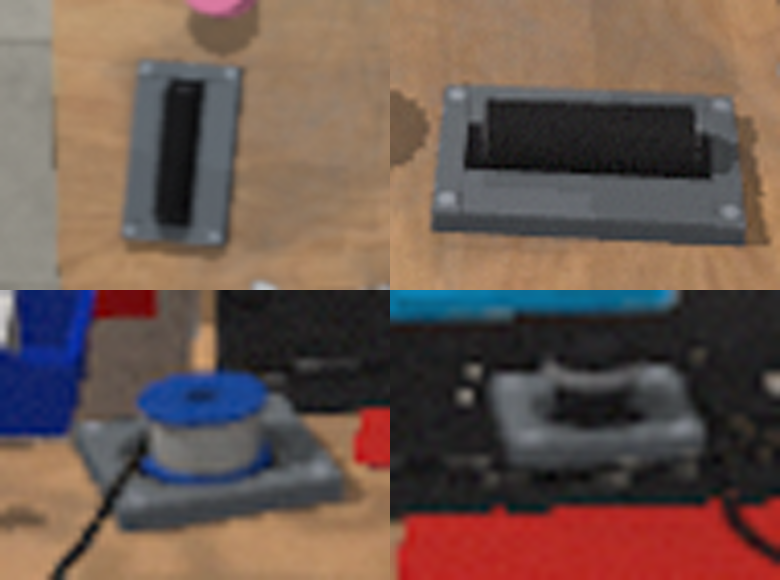

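The roller lies centred in its trough, the spool is flat in its pocket and the loupe is upright in its own. The arm is clear.

```bash
python3 -c "
from rig import ctrl
ctrl.sleep(.5);print(ctrl.close_job(),ctrl.current_time_s())"
```

```text
the job is handed in; nothing more can be done
the job is handed in; nothing more can be done
```

I placed the loupe, spool, charger and roller in their own holders and handed the job in at about 42 s. The last pictures showed all four seated and the arm clear, but the hand-in returned no verdict.

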